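Mount the magnifier head on its ball post and latch it

TASK

Mount the bench magnifier on its stand: pick up the magnifier head, lower its socket onto the ball of the post with the lens out over the petri dish, and push it down until it sits fully home on the collar. Then press the latch lever on its top all the way down so that it locks. Press gently, with no more than about 20 N (2 kg), to spare the post's height clamp, and disturb neither the dish nor the small brown bottle behind the work.

Things in the scene. Friction and masses are not known exactly. Their poses are not given: they have to be found in the camera images.
- head: Loose magnifier head, about 0.5 kg: aluminium block 50 x 50 x 60 mm (x, y, z) with a round socket in its underside, an arm from its -x face and a black-rimmed lens at the arm's end. Origin: centre of the block's underside, on the socket axis; z up. Starts upright on the bench. Socket mouth 43 mm wide, narrowing over 9 mm to a 32 mm bore. Home: its flat underside sits on the post's collar.
- grip (a point): On the socket axis, 35 mm above the underside. Grip the block here across its flat, free faces +y and -y (50 mm apart), fingertips 20 to 40 mm above the underside. The raised lever then stands between the fingers: up to 97 mm above the underside, 9 mm either side of y = 0.
- lens (a point): Centre of the lens (84 mm over the rim, 12 mm thick): 105 mm from the socket axis along the head's -x, 45 mm above the underside.
- lever (a joint): Latch lever angle in rad: 0 = raised (start), 0.5 = fully down, locked. Over-centre spring: resists with up to about 0.2 N m (some 5 N at 38 mm from the pin), springs up again if let go before about 0.3, snaps down beyond 0.38. It drives a steel tongue under the ball; if the head is not home the tongue strikes the ball and the lever stops about half way.
- lever_pin (a point): Middle of the lever's pin: 17 mm from the socket axis along the head's -x, 64 mm above the underside. The steel lever, 18 mm wide and 5 mm thick, reaches 58 mm from here towards the head's +x, over the block's top.
- lever_pad (a point): Middle of the ribbed pad's upper face on the lever, 47 mm from the pin; it moves with the lever. Raised: 23 mm to +x of the socket axis and 89 mm above the underside; locked: 30 mm and 66.5 mm.
- stand: Fixed stand. Origin: underside of the base plate, on the post's axis; z up. Plate 14 mm thick, 130 mm wide (y), from x = -165 to +50 mm. The post carries a round collar 54 mm across, above it a 14 mm neck and a 30 mm steel ball, whose centre lies 24 mm and top 39 mm above the collar's upper face.
- post_foot (a point): Where the post's axis meets the plate's top. The post telescopes and was clamped at a height that is not measured: the collar's upper face lies anywhere from 85 to 125 mm above the stand's underside. Find it by feel or sight.
- stage (a point): Centre of the round white dish stage on the base plate, 105 mm from the post's axis along the stand's -x. Lowering the head on the post: two sprung nylon shoes in its bore meet the ball about 19 mm above home and drag on it all the way down, so it needs 2 to 11 N of push beyond its weight. Let go too soon, it tips over. At home the push rises sharply.
- dish: Closed petri dish, 64 mm across, 14 mm high, loose on the stage, about 105 mm from the post's axis. Origin: centre of its underside.
- vial: Small brown bottle with a white cap, 25 mm across, 55 mm high, loose on the bench at the back. Origin: centre of its underside.
There are look-alikes about, which are no part of the job. There is more than one size of the dish; the job needs the middle-sized.

How it is judged:
By the outcome, as a careful person would: the job done as asked, in the order asked, and still so for the second after the job is handed in, with the robot touching nothing.
It also fails if it takes over 67 s, if anything falls off the work surface, if the arm or the gripper's body presses on something with over 40 N, if the wrist force passes 120 N, or if a joint passes its speed limit or range.

ROBOT

A 6-joint arm with a two-finger parallel gripper is mounted at the origin on a cart in front of the work surface, level with it; the furniture and walls round the work are solid. World frame = base frame: x ahead of the robot, y to its left, z up, the work surface at z = 0. Lengths are in m, angles in degrees, forces in N, time in s.
With the tool pointing down it reaches from about 0.225 to 0.875 m from the base axis. Payload 3.4 kg.
Tool frame: the origin (TCP) lies at the very end of the fingers, on their centre line; the grasp point (between the pads) lies behind it (bot.hold_point_z is the z of the grasp point in the tool frame, in m); z points along the fingers, y is the line along which they close (so a half turn about z gives the same grasp; the last joint's range is limited). The gripper opens to 85 mm and grips with 20 to 120 N. Pads are 22 mm wide; open, the fingers measure 114 mm over their backs; the gripper's body (76 mm by 85 mm) begins 54 mm behind the grasp point. The pads swing forward as they close: fully open they stand 13 mm farther back than shut.
Start: joints at [-77.292, 15.808, 86.224, -0, 77.962, -6.933], TCP at [0.193, -0.542, 0.231] pointing down, gripper open.
Joint ranges: [-165.64, 165.64], [-43.16, 119.46], [12.63, 154.43], [-67.54, 247.53], [6.08, 155.33], [-154.97, 154.97]. Speed limits (degrees/s): [147.25, 147.25, 180, 180, 180, 180].

INTERFACE

Orientations are given as [roll, pitch, yaw] about the fixed x, y, z axes, in that order (R = Rz(yaw) Ry(pitch) Rx(roll)).
In Python, from plant import status, imaging, ticket, bot gives the robot as it stands.
- The arm moves only by the tool step_arm, never from a script. Its argument "moves" is a list of rows, each a list of 6 numbers: the shift along the tool's x, y, z in cm, then the turn, a rotation vector about the tool's x, y, z in units of 5 degrees (1.0 is 5 degrees). A call has 1 to 5 rows; each row shifts and turns the commanded pose from where the row before left it, along the tool's axes as they then stand; what a row does not reach is not made up. A row lasts 1/12 s, in which the tool goes at most 41.7 mm and 7.16 degrees, less where a joint would pass 70% of its speed; a pose out of reach is approached as far as the arm can. A call is refused whole if a number of a shift passes 4.17 or a number of a turn 1, either way. A call with a gripper value outside its range is refused whole. "claw" is the finger opening in cm, from 0 to 8.54, set as the call begins (left out, the last holds). The fingers move at their own pace and stop on an object; the grip force is fixed at half the most. Time passes only in rows, so rows that do not move let the fingers close. It gives the time, the measured TCP pose, the force, the opening and the grip force at its end, in the units of the state.
- status.state(): the state, without advancing time (a new reading comes with each control period).
- imaging.get_image(name): name is "scene" or "top" or "wrist"; returns the picture (480x640x3 uint8, blue, green, red); there is no depth.
- imaging.camera_params(name): a dict with "mtx" (3x3 intrinsics, pixels), "k1" (the pictures are not rectified: a ray, as slopes to the right and down, at radius r is drawn at 1 + k1 r^2 times it, then the intrinsics apply), "R" (3x3) and "t" (3): a world point X has camera coordinates R X + t. Camera axes: x right, y down, z forward; pixel columns grow to the right and rows downward; lengths in m; the calibration is good to about 2 mm. A picture is of the moment at which its call begins: read the wrist's pose just before it. camera_params takes no time and is no camera call; for the wrist camera it gives the pose at the moment of the call.
- ticket.hand_in(): hands the job in; it is judged then, once.
The state is a dict: "time": time; "qpos": joint angles; "qvel": joint speeds; "tau": joint torques, N m; "tool_pos": TCP position; "eef_rot": TCP orientation; "wrist_force": force on the tool from outside, world axes, zero at the start; "torque": the same for the moment, N m; "gripper_width": finger opening in m; "finger_force": force on a finger pad.
Only numpy, scipy, OpenCV 4.12 (cv2) and the standard library are available. Lean on these libraries where they do the work, as an engineer would, in place of code of your own. Each camera call takes 0.05 s, during which the arm holds its last target. There are 200 camera calls.

## Working session

There is one attempt and no reset: what is moved stays moved. The work goes in short steps, Python scripts to look and compute and a tool call to move; the robot and the scene stay as the last step left them, time stands still between calls to the robot, and variables do not carry over. Pictures are saved under pics/ and viewed, at most 10 in all, crops included, and the job is handed in when it is done.

Besides the shell and the picture viewer there is one more tool, called after "Emit:" as name(argument=value, ...), one argument or row to a line, values as JSON. step_arm: Moves the arm, as the interface text tells. Its arguments: {"type":"object","properties":{"moves":{"type":"array"},"claw":{"type":"number"}},"required":["moves"]}

```bash
mkdir -p pics; ls; cat > h.py <<'E'
import numpy as np, cv2, json
from plant import status, imaging, ticket, bot
def snap(n,f):
    p=imaging.camera_params(n); im=imaging.get_image(n); cv2.imwrite('pics/'+f+'.png',im)
    json.dump({k:np.asarray(v).tolist() for k,v in p.items()},open('pics/'+f+'.json','w')); return im
def load(f): return {k:np.array(v) for k,v in json.load(open('pics/'+f+'.json')).items()}
def ray(p,uv):
    K=p['mtx']; d=np.array([float(p['k1']),0,0,0])
    q=cv2.undistortPoints(np.array([[uv]],float),K,d)[0,0]
    R=p['R']; return -R.T@p['t'], R.T@np.array([q[0],q[1],1])
def atz(p,uv,z):
    o,d=ray(p,uv); return o+d*(z-o[2])/d[2]
def proj(p,X):
    return cv2.projectPoints(np.array([X],float).reshape(-1,1,3),cv2.Rodrigues(p['R'])[0],p['t'],p['mtx'],np.array([float(p['k1']),0,0,0]))[0][:,0]
def tri(l):
    A=np.zeros((3,3));b=np.zeros(3)
    for p,uv in l:
        o,d=ray(p,uv); d=d/np.linalg.norm(d); M=np.eye(3)-np.outer(d,d); A+=M;b+=M@o
    return np.linalg.solve(A,b)
E
python3 - <<'E'
from h import *
a=snap('scene','s0');b=snap('top','t0')
print(status.state(),bot.hold_point_z)
for n in('s0','t0'):
  p=load(n);print(n,p['k1'],p['mtx'],-p['R'].T@p['t'],p['R'][2])
E
```

```text
pics
{'time': 0.1, 'qpos': array([-7.72916984e+01,  1.58442113e+01,  8.62896022e+01,  1.87173270e-03,
        7.79621016e+01, -6.93349415e+00]), 'qvel': array([ 0.00693656, -0.05724979, -0.09968867, -0.04596262, -0.01245795,
       -0.1149619 ]), 'tau': array([ 9.94779766e-04, -4.17701590e+01, -2.46406084e+01, -2.67261321e-04,
        5.87479080e-03,  1.14173835e-05]), 'tool_pos': array([ 0.19317206, -0.54106798,  0.23051272]), 'eef_rot': array([-1.79905007e+02, -1.33951248e-02,  1.96413927e+01]), 'wrist_force': array([0.57986455, 0.58083459, 0.54246107]), 'torque': array([-0.01696792,  0.03251725, -0.01723255]), 'finger_force': 0.0, 'gripper_width': 0.08560556704623873} -0.0187
s0 -0.023244552868050432 [[552.7125372    0.         326.85333404]
 [  0.         552.7125372  231.56606162]
 [  0.           0.           1.        ]] [-0.14390098  0.45121949  0.82749063] [ 0.59265221 -0.45666371 -0.66349198]
t0 -0.02629680159815435 [[493.82418232   0.         313.51784895]
 [  0.         493.82418232 233.54651896]
 [  0.           0.           1.        ]] [ 0.29439719 -0.07500655  1.19710643] [ 0.20183371  0.00997652 -0.97936899]
```

View pics/s0.png

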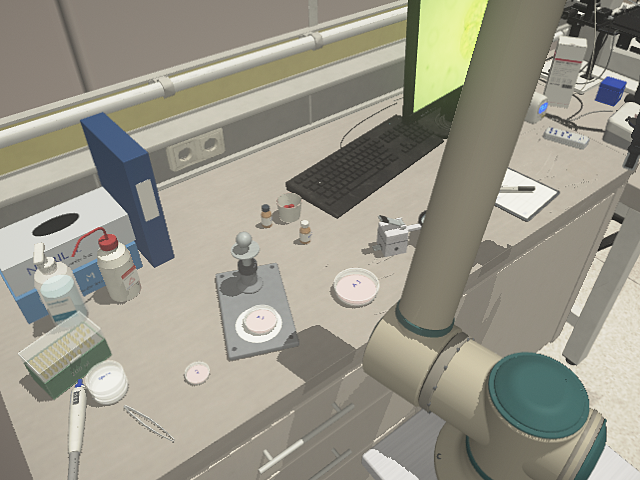

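View pics/t0.png

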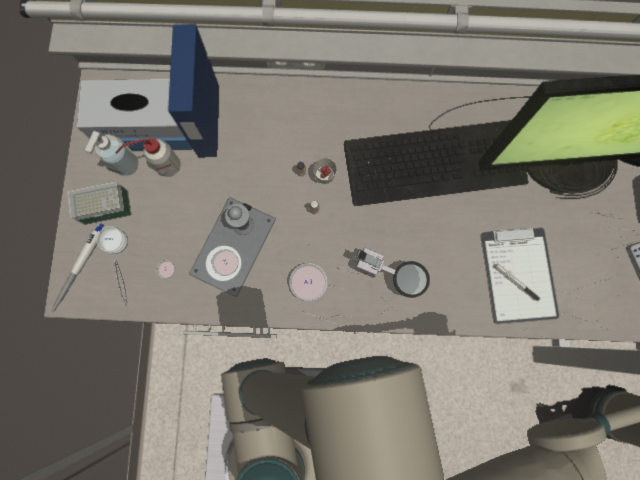

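The scene view shows the stand (post about 245,260), the head (about 392,235) and two brown bottles. In the top view the stand's ball is near (237,213), the dish at (225,262), the head block at (370,262) and the lens at (410,279). Next I'll enlarge crops to measure these.

```bash
python3 - <<'E'
import cv2,numpy as np
t=cv2.imread('pics/t0.png');s=cv2.imread('pics/s0.png')
f=lambda im,x,y,w,h,k:cv2.resize(im[y:y+h,x:x+w],None,fx=k,fy=k,interpolation=cv2.INTER_CUBIC)
a=f(t,185,190,100,110,4);b=f(t,340,235,100,75,4)
o=np.zeros((450,800,3),np.uint8);o[:440,:400]=a;o[:300,400:]=b;cv2.imwrite('pics/c1.png',o)
a=f(s,205,220,100,145,4);b=f(s,365,200,80,65,5)
o=np.zeros((580,800,3),np.uint8);o[:580,:400]=a;o[:325,400:]=b;cv2.imwrite('pics/c2.png',o)
E
```

```text
(no output)
```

View pics/c1.png

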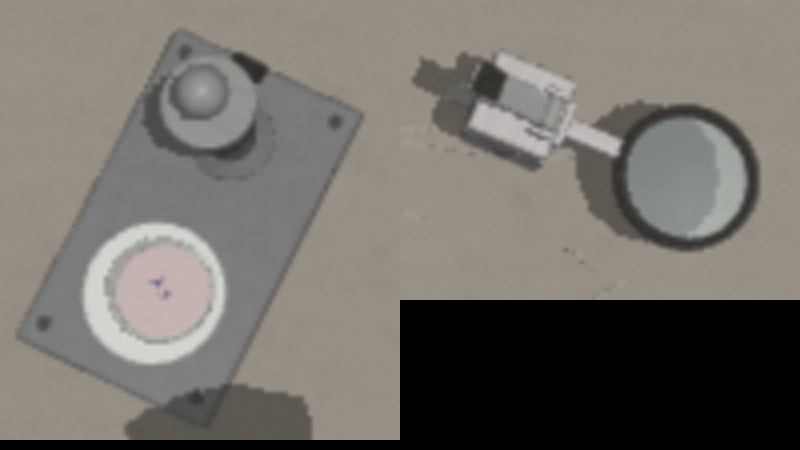

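View pics/c2.png

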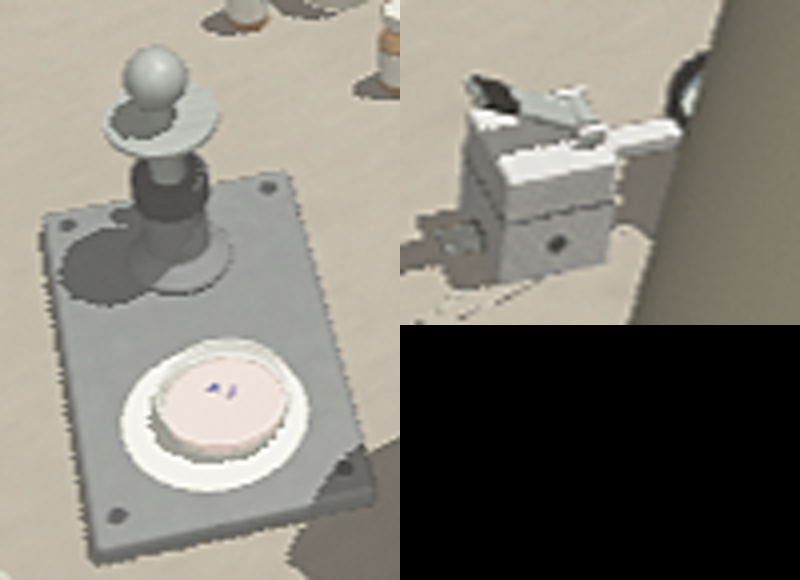

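c1 shows the plate corners (180,28), (363,115), (208,425), (18,335), the ball (201,90), the lens centre (686,176) and the block-top corners (498,52), (576,88), (470,128), (547,161). c2 shows the ball (155,79), the collar (161,118), and the block's base corners (500,284) and (607,262).

```bash
python3 - <<'E'
from h import *
from scipy.optimize import least_squares
T=load('t0');S=load('s0')
c1l=lambda x,y:(x/4+185-.4,y/4+190-.4); c1r=lambda x,y:((x-400)/4+340-.4,y/4+235-.4)
c2l=lambda x,y:(x/4+205-.4,y/4+220-.4); c2r=lambda x,y:((x-400)/5+365-.4,y/5+200-.4)
ball=tri([(T,c1l(201,90)),(S,c2l(155,79))]);print('ball',ball,'collar top z',ball[2]-.024)
print('reproj',proj(T,ball),c1l(201,90),proj(S,ball),c2l(155,79))
col=tri([(T,c1l(208,102)),(S,c2l(161,116))]);print('collar',col)
for z,p in((.028+.002,c1l(163,291)),(.018,c1l(154,293))):print('dish/stage',atz(T,p,z))
print('dish scene',atz(S,c2l(222,402),.03))
def loc(q,P):
    x,y,a=q;c,s=np.cos(a),np.sin(a);P=np.array(P,float);return np.c_[x+c*P[:,0]-s*P[:,1],y+s*P[:,0]+c*P[:,1],P[:,2]]
# stand
PL=[[.05,.065,.014],[.05,-.065,.014],[-.165,-.065,.014],[-.165,.065,.014]]
ut=[c1l(180,28),c1l(363,115),c1l(208,425),c1l(18,335)]
us=[c2l(42,216),c2l(286,173),c2l(374,490),c2l(95,551)]
f=lambda q:np.r_[(proj(T,loc(q,PL))-ut).ravel(),(proj(S,loc(q,PL))-us).ravel()]
r=least_squares(f,[.3,.15,np.radians(0)],x_scale=[.01,.01,.1]);print('stand',r.x[:2],np.degrees(r.x[2]),r.fun.round(1))
HP=[[.025,.025,.06],[.025,-.025,.06],[-.025,.025,.06],[-.025,-.025,.06],[-.105,0,.051]]
# head -x points to lens(right in img=-y): +x=left ; +y side = ?
uh=[c1r(470,128),c1r(498,52),c1r(547,161),c1r(576,88),c1r(686,176)]
HS=[[.025,.025,0],[-.025,.025,0],[-.025,.025,.06],[.025,.025,.06]]
uhs=[c2r(500,284),c2r(607,262),c2r(614,150),c2r(502,185)]
g=lambda q:np.r_[(proj(T,loc(q,HP))-uh).ravel(),(proj(S,loc(q,HS))-uhs).ravel()]
r=least_squares(g,[.25,-.2,np.radians(90)],x_scale=[.01,.01,.1]);print('head',r.x[:2],np.degrees(r.x[2]),r.fun.round(1))
E
```

```text
ball [0.55390292 0.11128162 0.1348309 ] collar top z 0.11083090480549374
reproj [[235.23266027 212.4799911 ]] (234.85, 212.1) [[242.72704458 239.19227411]] (243.35, 239.35)
collar [0.55291679 0.11106349 0.11169096]
dish/stage [0.45617609 0.1443109  0.03      ]
dish/stage [0.45640004 0.15190478 0.018     ]
dish scene [0.44925267 0.15004227 0.03      ]
stand [0.55250667 0.11076377] -22.936115287409677 [-0.6 -0.2  0.5 -0.2 -0.5  1.6 -1.   0.9 -0.8 -1.   0.6 -1.7  1.  -0.3
 -0.9 -0.3]
head [ 0.46957793 -0.19760001] 69.3392680180678 [-1.  -0.2  0.  -0.7 -0.2 -0.1  0.5 -1.5  0.5  0.2 -0.4  0.5 -0.3  0.1
  1.   1.8  1.1 -0.5]
```

```bash
cat >> h.py <<'E'
from scipy.spatial.transform import Rotation as Ro
def plan(xyz,yaw,n):
    s=status.state(); p=s['tool_pos']; R=Ro.from_euler('xyz',s['eef_rot'],degrees=True)
    G=Ro.from_euler('xyz',[180,0,yaw],degrees=True); w=(R.inv()*G).as_rotvec()/n; d=(np.array(xyz)-p)/n
    print('at',p.round(4),s['eef_rot'].round(2),'F',s['wrist_force'].round(1),'t',round(s['time'],2))
    for i in range(n):
        print(json.dumps(np.r_[(R.inv().apply(d)*100),np.degrees(w)/5].round(2).tolist())); R=R*Ro.from_rotvec(w)
E
python3 -c "
from h import *
plan([.470,-.198,.20],69.3,12)"
```

```text
at [ 0.1932 -0.5411  0.2305] [-1.7991e+02 -1.0000e-02  1.9640e+01] F [0.6 0.6 0.5] t 0.1
[3.13, -1.92, 0.26, -0.0, -0.0, -0.83]
[3.26, -1.69, 0.26, -0.0, -0.0, -0.83]
[3.38, -1.45, 0.26, -0.0, -0.0, -0.83]
[3.47, -1.2, 0.26, -0.0, -0.0, -0.83]
[3.55, -0.94, 0.26, -0.0, -0.0, -0.83]
[3.61, -0.69, 0.26, -0.0, -0.0, -0.83]
[3.65, -0.42, 0.26, -0.0, -0.0, -0.83]
[3.67, -0.16, 0.26, -0.0, -0.0, -0.83]
[3.67, 0.11, 0.26, -0.0, -0.0, -0.83]
[3.65, 0.37, 0.25, -0.0, -0.0, -0.83]
[3.62, 0.63, 0.25, -0.0, -0.0, -0.83]
[3.56, 0.89, 0.25, -0.0, -0.0, -0.83]
```

Emit:
step_arm(
  moves=[
    [3.13,-1.92,0.26,0,0,-0.83],
    [3.26,-1.69,0.26,0,0,-0.83],
    [3.38,-1.45,0.26,0,0,-0.83],
    [3.47,-1.2,0.26,0,0,-0.83],
    [3.55,-0.94,0.26,0,0,-0.83],
  ],
  claw=8.5,
)

```text
time: 0.52
tool_pos: [0.309, -0.3969, 0.2178]
eef_rot: [-180.0, -0.0, 40.6]
wrist_force: [0.2, -0.2, -0.3]
gripper_width: 0.0851
finger_force: 0.0
```

Emit:
step_arm(
  moves=[
    [3.61,-0.69,0.26,0,0,-0.83],
    [3.65,-0.42,0.26,0,0,-0.83],
    [3.67,-0.16,0.26,0,0,-0.83],
    [3.67,0.11,0.26,0,0,-0.83],
    [3.65,0.37,0.25,0,0,-0.83],
  ],
)

```text
time: 0.93
tool_pos: [0.4242, -0.2537, 0.205]
eef_rot: [-180.0, -0.0, 61.3]
wrist_force: [0.0, 0.4, 0.6]
gripper_width: 0.0843
finger_force: 0.0
```

Emit:
step_arm(
  moves=[
    [3.62,0.63,0.25,0,0,-0.83],
    [3.56,0.89,0.25,0,0,-0.83],
    [0,0,0,0,0,0],
    [0,0,0,0,0,0],
  ],
)

```text
time: 1.27
tool_pos: [0.4701, -0.1965, 0.1998]
eef_rot: [-179.9, 0.0, 69.7]
wrist_force: [-1.1, -0.3, -1.2]
gripper_width: 0.0849
finger_force: 0.0
```

```bash
python3 -c "
from h import *
plan([.470,-.198,.20],69.3,1)
im=snap('wrist','w0');p=load('w0');snap('scene','s1')
print(-p['R'].T@p['t'],p['R'][2]);cv2.imwrite('pics/s1c.png',cv2.resize(cv2.imread('pics/s1.png')[150:300,330:530],None,fx=4,fy=4))"
```

```text
at [ 0.4701 -0.1965  0.1998] [-179.92    0.     69.65] F [-1.1 -0.3 -1.2] t 1.27
[-0.14, 0.04, -0.02, -0.02, 0.0, 0.07]
[ 0.4981763  -0.1247119   0.34255083] [-0.10816229 -0.28502425 -0.95239808]
```

View pics/w0.png

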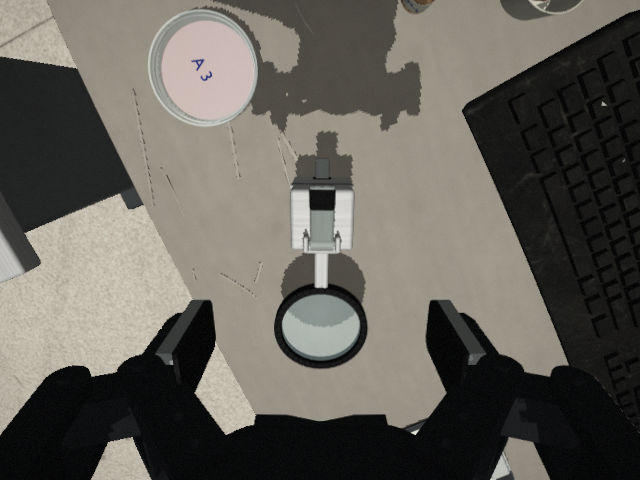

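The wrist picture shows the block top with its -x edge at (292,250)–(353,250), its +x edge near row 190, and the lens centre at (321,326). I'll check these against the fit.

```bash
python3 - <<'E'
from h import *
from scipy.optimize import least_squares
W=load('w0')
L=np.array([[.025,.025,.06],[.025,-.025,.06],[-.025,.025,.06],[-.025,-.025,.06],[-.105,0,.051],[-.105,.042,.051],[-.105,-.042,.051]])
def loc(q):
    x,y,a=q;c,s=np.cos(a),np.sin(a);return np.c_[x+c*L[:,0]-s*L[:,1],y+s*L[:,0]+c*L[:,1],L[:,2]]
print(proj(W,loc([.4696,-.1976,np.radians(69.34)])).round(1))
u=np.array([[291,190],[354,190],[291.5,250.5],[353,250.5],[321,325.5],[274.5,325],[367,325]])
r=least_squares(lambda q:(proj(W,loc(q))-u).ravel(),[.47,-.2,1.2],x_scale=[.01,.01,.1]);print(r.x,np.degrees(r.x[2]),r.fun.round(1))
E
```

```text
[[286.7 186. ]
 [352.  186.3]
 [288.1 247.4]
 [350.1 247.7]
 [318.8 327.8]
 [272.1 327.4]
 [365.5 327.9]]
[ 0.47141063 -0.19945592  1.20702305] 69.15732626038842 [-1.1 -2.7  1.2 -2.2 -0.6 -1.9 -0.1 -1.4  0.1  3.3 -0.1  3.3  0.7  4.1]
```

```bash
python3 - <<'E'
from h import *
g=cv2.cvtColor(cv2.imread('pics/w0.png'),6)
print(g[172:198,300]);print(g[172:198,345]);print(g[240:262,297]);print(g[240:262,347]);print(g[215,284:298],g[215,346:360]);print(g[278:296,321],g[355:375,321])
E
```

```text
[ 78  78  78  78  75  72  73  72  72  71  64  46  62  72  71  73  77 108
 143 173 194 210 210 213 213 213]
[ 77  76  77  77  78  74  69  72  72  73  71  57  52  70  71  73  75  94
 133 166 188 208 213 213 216 217]
[210 213 216 219 217 214 214 209 186 156 151 149 150 152 151 149 140  93
  79  78  78  79]
[211 211 210 214 213 213 212 209 195 165 139 152 153 153 152 144 106  79
  76  75  78  79]
[153 154 154 152 153 143 128 166 188 209 217 218 217 215] [218 217 216 215 210 188 159 123 148 150 148 150 150 149]
[204 205 204 207 204 205 206 200 177 147  48  25  30  27  27  37  89 138] [170 137  94  93  87  60   7   6  12  23  27  24  22  74 132 148 149 151
 148 149]
```

```bash
python3 -c "
from h import *
plan([.471,-.199,.028],69.3,8)"
```

```text
at [ 0.4691 -0.1984  0.2001] [-1.7995e+02  4.0000e-02  6.9440e+01] F [ 1.4  0.2 -0.7] t 1.37
[0.0, 0.03, 2.15, -0.0, 0.0, 0.0]
[0.0, 0.03, 2.15, -0.0, 0.0, 0.0]
[0.0, 0.03, 2.15, -0.0, 0.0, 0.0]
[0.0, 0.03, 2.15, -0.0, 0.0, 0.0]
[0.0, 0.03, 2.15, -0.0, 0.0, 0.0]
[0.0, 0.03, 2.15, -0.0, 0.0, 0.0]
[0.0, 0.03, 2.15, -0.0, 0.0, 0.0]
[0.0, 0.03, 2.15, -0.0, 0.0, 0.0]
```

Emit:
step_arm(
  moves=[
    [0,0.1,3,0,0,0],
    [0,0.1,3,0,0,0],
    [0,0,3,0,0,0],
    [0,0,3,0,0,0],
    [0,0,2,0,0,0],
  ],
)

```text
time: 1.78
tool_pos: [0.4692, -0.1998, 0.0581]
eef_rot: [-179.8, -0.0, 69.3]
wrist_force: [-1.1, -0.6, 0.9]
gripper_width: 0.0851
finger_force: 0.0
```

Emit:
step_arm(
  moves=[
    [0,0,2,0,0,0],
    [0,0,1.2,0,0,0],
    [0,0,0,0,0,0],
    [0,0,0,0,0,0],
  ],
)

```text
time: 2.12
tool_pos: [0.4705, -0.2, 0.0281]
eef_rot: [-179.9, 0.0, 69.3]
wrist_force: [-0.3, 0.6, -0.0]
gripper_width: 0.0848
finger_force: 0.0
```

```bash
python3 -c "
from h import *
plan([.471,-.199,.028],69.3,1)"
```

```text
at [ 0.4705 -0.2     0.0281] [-179.92    0.     69.3 ] F [-0.3  0.6 -0. ] t 2.12
[0.11, 0.01, 0.01, -0.02, 0.0, 0.0]
```

Good; close the fingers (claw 4.5, to hold 50 mm).

Emit:
step_arm(
  moves=[
    [0.1,0,0,0,0,0],
    [0,0,0,0,0,0],
    [0,0,0,0,0,0],
    [0,0,0,0,0,0],
    [0,0,0,0,0,0],
  ],
  claw=4,
)

```text
time: 2.53
tool_pos: [0.4718, -0.1982, 0.0297]
eef_rot: [180.0, 0.0, 69.5]
wrist_force: [-1.5, -0.6, 5.5]
gripper_width: 0.0494
finger_force: 63.5
```

Emit:
step_arm(
  moves=[
    [0,0,0,0,0,0],
    [0,0,0,0,0,0],
    [0,0,0,0,0,0],
    [0,0,0,0,0,0],
    [0,0,0,0,0,0],
  ],
)

```text
time: 2.95
tool_pos: [0.4717, -0.1982, 0.0297]
eef_rot: [180.0, 0.0, 69.5]
wrist_force: [-1.5, -0.1, 6.2]
gripper_width: 0.0495
finger_force: 63.5
```

Emit:
step_arm(
  moves=[
    [0,0,-1.5,0,0,0],
    [0,0,-3,0,0,0],
    [0,0,-4,0,0,0],
    [0,0,-4,0,0,0],
    [0,0,-4,0,0,0],
  ],
)

```text
time: 3.37
tool_pos: [0.4708, -0.1972, 0.1946]
eef_rot: [-179.9, -0.0, 69.5]
wrist_force: [0.8, -1.0, -5.6]
gripper_width: 0.0488
finger_force: 64.2
```

Emit:
step_arm(
  moves=[
    [0,0,-3,0,0,0],
    [0,0,-1,0,0,0],
    [0,0,0,0,0,0],
    [0,0,0,0,0,0],
  ],
)

```text
time: 3.7
tool_pos: [0.4708, -0.1973, 0.2319]
eef_rot: [-179.9, -0.0, 69.4]
wrist_force: [-0.4, -0.5, -6.1]
gripper_width: 0.049
finger_force: 64.5
```

```bash
python3 -c "
from h import *
plan([.554,.111,.235],-23,20)"
```

```text
at [ 0.4708 -0.1973  0.2319] [-1.7987e+02 -2.0000e-02  6.9440e+01] F [-0.4 -0.5 -6.1] t 3.7
[1.59, -0.15, -0.01, -0.0, 0.0, 0.92]
[1.57, -0.28, -0.01, -0.0, 0.0, 0.92]
[1.54, -0.41, -0.01, -0.0, 0.0, 0.92]
[1.51, -0.53, -0.01, -0.0, 0.0, 0.92]
[1.46, -0.65, -0.01, -0.0, 0.0, 0.92]
[1.4, -0.76, -0.01, -0.0, 0.0, 0.92]
[1.34, -0.87, -0.01, -0.0, 0.0, 0.92]
[1.26, -0.98, -0.01, -0.0, 0.0, 0.92]
[1.18, -1.08, -0.01, -0.0, 0.0, 0.92]
[1.09, -1.17, -0.01, -0.0, 0.0, 0.92]
[0.99, -1.25, -0.01, -0.0, 0.0, 0.92]
[0.89, -1.33, -0.01, -0.0, 0.0, 0.92]
[0.78, -1.4, -0.01, -0.0, 0.0, 0.92]
[0.66, -1.45, -0.01, -0.0, 0.0, 0.92]
[0.54, -1.5, -0.01, -0.0, 0.0, 0.92]
[0.42, -1.54, -0.01, -0.0, 0.0, 0.92]
[0.29, -1.57, -0.01, -0.0, 0.0, 0.92]
[0.17, -1.59, -0.01, -0.0, 0.0, 0.92]
[0.04, -1.6, -0.01, -0.0, 0.0, 0.92]
[-0.09, -1.59, -0.02, -0.0, 0.0, 0.92]
```

Emit:
step_arm(
  moves=[
    [1.59,-0.15,0,0,0,0.92],
    [1.57,-0.28,0,0,0,0.92],
    [1.54,-0.41,0,0,0,0.92],
    [1.51,-0.53,0,0,0,0.92],
    [1.46,-0.65,0,0,0,0.92],
  ],
)

```text
time: 4.12
tool_pos: [0.4906, -0.1194, 0.2295]
eef_rot: [-179.6, 0.2, 46.2]
wrist_force: [0.7, -0.4, -4.9]
gripper_width: 0.0492
finger_force: 64.2
```

Emit:
step_arm(
  moves=[
    [1.4,-0.76,0,0,0,0.92],
    [1.34,-0.87,0,0,0,0.92],
    [1.26,-0.98,0,0,0,0.92],
    [1.18,-1.08,0,0,0,0.92],
    [1.09,-1.17,0,0,0,0.92],
  ],
)

```text
time: 4.53
tool_pos: [0.5112, -0.0425, 0.2295]
eef_rot: [-179.8, 0.3, 23.2]
wrist_force: [-0.3, -0.1, -4.1]
gripper_width: 0.0489
finger_force: 64.2
```

Emit:
step_arm(
  moves=[
    [0.99,-1.25,0,0,0,0.92],
    [0.89,-1.33,0,0,0,0.92],
    [0.78,-1.4,0,0,0,0.92],
    [0.66,-1.45,0,0,0,0.92],
    [0.54,-1.5,0,0,0,0.92],
  ],
)

```text
time: 4.95
tool_pos: [0.5317, 0.0343, 0.2293]
eef_rot: [-180.0, 0.4, 0.2]
wrist_force: [0.1, 0.2, -4.9]
gripper_width: 0.0489
finger_force: 64.2
```

Emit:
step_arm(
  moves=[
    [0.42,-1.54,0,0,0,0.92],
    [0.29,-1.57,0,0,0,0.92],
    [0.17,-1.59,0,0,0,0.92],
    [0.04,-1.6,0,0,0,0.92],
    [-0.09,-1.59,0,0,0,0.92],
  ],
)

```text
time: 5.37
tool_pos: [0.5521, 0.1113, 0.2291]
eef_rot: [179.8, 0.4, -22.8]
wrist_force: [0.1, 0.1, -5.0]
gripper_width: 0.0492
finger_force: 64.2
```

```bash
python3 -c "
from h import *
plan([.554,.111,.235],-23,1)
a=snap('scene','s2')[130:330,175:325];b=snap('top','t2')[185:305,165:285];plan([.554,.111,.235],-23,1)
f=lambda i,k:cv2.resize(i,None,fx=k,fy=k,interpolation=cv2.INTER_CUBIC)
o=np.zeros((600,800,3),np.uint8);o[:600,:450]=f(a,3);o[:348,450:798]=f(b,2.9);cv2.imwrite('pics/c3.png',o)"
```

```text
at [0.5521 0.1113 0.2291] [179.79   0.38 -22.78] F [ 0.1  0.1 -5. ] t 5.37
[0.18, -0.05, -0.59, 0.04, 0.08, 0.04]
at [0.5527 0.1128 0.2293] [179.91   0.37 -22.49] F [ 0.4 -0.5 -5.4] t 5.47
[0.18, 0.12, -0.57, 0.02, 0.07, 0.1]
```

View pics/c3.png

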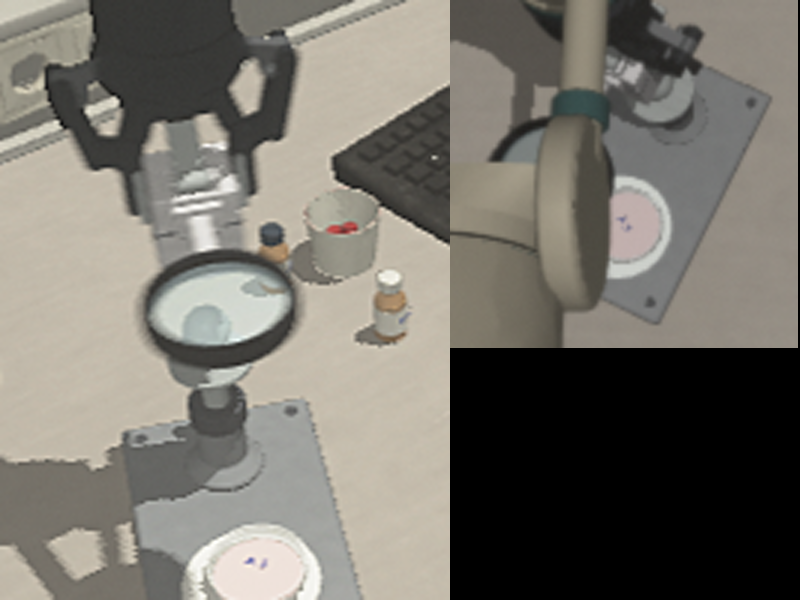

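In c3 the head is held over the post, with the lens rim (ellipse centre about (221,308) in the crop) between the camera and the ball. The vial and dish are untouched.

```bash
python3 - <<'E'
from h import *
S=load('s2');a=np.radians(-22.6);xd=np.array([np.cos(a),np.sin(a)]);yd=np.array([-xd[1],xd[0]])
tcp=np.array([.5524,.112])
for z in(.240,.2445,.248):
    X=atz(S,(221/3+175-.3,308/3+130-.3),z)[:2]-tcp; print(z,'lens in head frame',X@xd,X@yd)
E
python3 - <<'E'
from h import *
W=None
im=snap('wrist','w2');W=load('w2');s=status.state();print(s['tool_pos'],s['eef_rot'])
cv2.imwrite('pics/w2c.png',im)
E
```

```text
0.24 lens in head frame -0.10221727765132993 -0.0043177133430960316
0.2445 lens in head frame -0.10735674536848669 -0.003935468424005738
0.248 lens in head frame -0.1113541091484975 -0.0036381668202688927
[0.55236001 0.11133607 0.22954121] [179.80525228   0.34525506 -22.41707361]
```

View pics/w2c.png

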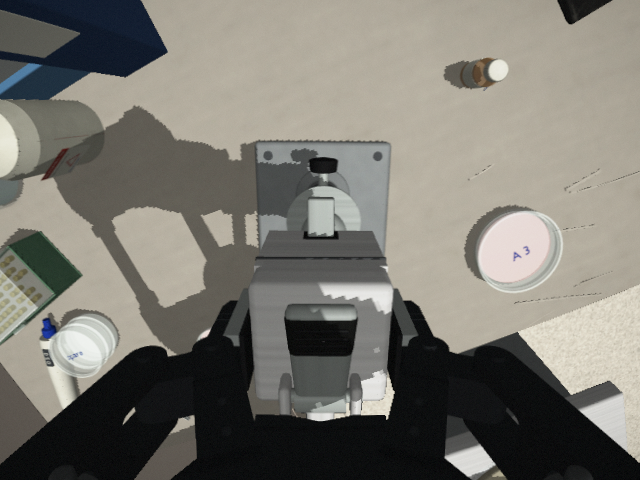

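The wrist view shows the block's underside +x edge at row 232 (columns 274–373), its top +x edge near row 265 (columns 250–391), and the plate's +x edge at row 142 (columns 257–390). The collar, columns 286–359, shows behind the block.

```bash
python3 - <<'E'
from h import *
W=load('w2');a=np.radians(-22.5);xd=np.array([np.cos(a),np.sin(a)]);yd=np.array([-xd[1],xd[0]])
tcp=np.array([.5523,.1116])
def hd(uv,z,n):
    X=atz(W,uv,z)[:2]-tcp;print(n,'head-frame mm',(X@xd*1e3).round(1),(X@yd*1e3).round(1))
hd((274,232),.1998,'under L');hd((373,232),.1998,'under R')
hd((250,265),.2598,'top L');hd((391,265),.2598,'top R')
for uv in((257,142),(390,142)):
    X=atz(W,uv,.014);print('plate',X)
A=atz(W,(257,142),.014)[:2];B=atz(W,(390,142),.014)[:2];e=(A-B)/np.linalg.norm(A-B);print(np.linalg.norm(A-B),'yaw',np.degrees(np.arctan2(-e[0],e[1])),'post',(A+B)/2-.05*np.array([e[1],-e[0]]))
hd((286,215),.111,'colL');hd((359,215),.111,'colR')
E
```

```text
under L head-frame mm 23.9 22.7
under R head-frame mm 23.9 -25.3
top L head-frame mm 32.2 23.3
top R head-frame mm 32.2 -22.6
plate [0.62318829 0.14644709 0.014     ]
plate [0.5753523  0.03098857 0.014     ]
0.12497580347454242 yaw -22.504869936272456 post [0.55307794 0.10785593]
colL head-frame mm 7.8 24.9
colR head-frame mm 7.8 -27.9
```

```bash
python3 -c "
from h import *
plan([.554,.1105,.185],-22.8,4)"
```

```text
at [0.5524 0.1113 0.2295] [179.81   0.35 -22.42] F [ 0.3 -1.2 -3.9] t 5.52
[0.05, -0.0, 1.11, 0.01, 0.02, 0.02]
[0.05, 0.0, 1.11, 0.01, 0.02, 0.02]
[0.05, 0.0, 1.11, 0.01, 0.02, 0.02]
[0.05, 0.0, 1.11, 0.01, 0.02, 0.02]
```

Emit:
step_arm(
  moves=[
    [0.05,0,1.1,0.01,0.02,0.02],
    [0.05,0,1.1,0.01,0.02,0.02],
    [0.05,0,1.1,0.01,0.02,0.02],
    [0.05,0,1.1,0.01,0.02,0.02],
    [0,0,0,0,0,0],
  ],
)

```text
time: 5.93
tool_pos: [0.5527, 0.1087, 0.1848]
eef_rot: [179.9, 0.1, -22.9]
wrist_force: [-0.3, -0.3, -5.5]
gripper_width: 0.0491
finger_force: 64.1
```

Emit:
step_arm(
  moves=[
    [0,0,0.3,0,0,0],
    [0,0,0.3,0,0,0],
    [0,0,0.3,0,0,0],
    [0,0,0,0,0,0],
  ],
)

```text
time: 6.27
tool_pos: [0.5558, 0.1097, 0.18]
eef_rot: [-179.8, -0.4, -23.0]
wrist_force: [0.5, -0.4, -5.3]
gripper_width: 0.0493
finger_force: 64.3
```

Emit:
step_arm(
  moves=[
    [0,0,0.3,0,0,0],
    [0,0,0.3,0,0,0],
    [0,0,0.3,0,0,0],
    [0,0,0,0,0,0],
  ],
)

```text
time: 6.6
tool_pos: [0.5556, 0.1099, 0.1707]
eef_rot: [-179.8, -0.3, -23.0]
wrist_force: [0.2, -0.8, -5.0]
gripper_width: 0.0492
finger_force: 64.3
```

Emit:
step_arm(
  moves=[
    [-0.15,0,0,-0.04,-0.06,0],
    [0,0,0,0,0,0],
    [0,0,0,0,0,0],
  ],
)

```text
time: 6.85
tool_pos: [0.5549, 0.1106, 0.1715]
eef_rot: [-180.0, -0.1, -22.9]
wrist_force: [0.2, -0.8, -4.9]
gripper_width: 0.049
finger_force: 64.3
```

Emit:
step_arm(
  moves=[
    [0,0,0.25,0,0,0],
    [0,0,0.25,0,0,0],
    [0,0,0,0,0,0],
  ],
)

```text
time: 7.1
tool_pos: [0.5543, 0.1105, 0.1658]
eef_rot: [180.0, -0.0, -23.0]
wrist_force: [0.2, 0.6, -4.6]
gripper_width: 0.0492
finger_force: 64.3
```

Emit:
step_arm(
  moves=[
    [0,0,0.2,0,0,0],
    [0,0,0.2,0,0,0],
    [0,0,0,0,0,0],
  ],
)

```text
time: 7.35
tool_pos: [0.5544, 0.1104, 0.1618]
eef_rot: [180.0, -0.1, -23.0]
wrist_force: [-0.5, 0.3, -5.2]
gripper_width: 0.0492
finger_force: 64.3
```

Emit:
step_arm(
  moves=[
    [0,0,0.2,0,0,0],
    [0,0,0,0,0,0],
  ],
)

```text
time: 7.52
tool_pos: [0.5546, 0.1102, 0.1601]
eef_rot: [180.0, -0.1, -23.0]
wrist_force: [0.4, -1.2, -4.6]
gripper_width: 0.049
finger_force: 64.5
```

Emit:
step_arm(
  moves=[
    [0,0,0.2,0,0,0],
    [0,0,0,0,0,0],
  ],
)

```text
time: 7.68
tool_pos: [0.555, 0.1101, 0.1584]
eef_rot: [180.0, -0.2, -22.9]
wrist_force: [-0.3, -1.6, -6.2]
gripper_width: 0.049
finger_force: 64.3
```

Emit:
step_arm(
  moves=[
    [0,0,0.2,0,0,0],
    [0,0,0,0,0,0],
  ],
)

```text
time: 7.85
tool_pos: [0.5555, 0.1101, 0.1567]
eef_rot: [-180.0, -0.2, -23.0]
wrist_force: [0.8, -2.8, -3.4]
gripper_width: 0.049
finger_force: 64.5
```

Emit:
step_arm(
  moves=[
    [0,0,0.15,0,0,0],
    [0,0,0,0,0,0],
  ],
)

```text
time: 8.02
tool_pos: [0.5554, 0.1103, 0.1553]
eef_rot: [-180.0, -0.2, -23.0]
wrist_force: [0.3, -2.3, -1.0]
gripper_width: 0.0491
finger_force: 64.9
```

Emit:
step_arm(
  moves=[
    [0.03,0.06,0.2,0,0,0],
    [0,0,0,0,0,0],
  ],
)

```text
time: 8.18
tool_pos: [0.5554, 0.1099, 0.1528]
eef_rot: [-179.9, -0.2, -23.0]
wrist_force: [2.0, -0.9, -1.8]
gripper_width: 0.0491
finger_force: 64.6
```

Emit:
step_arm(
  moves=[
    [0,0,0.2,0,0,0],
    [0,0,0,0,0,0],
  ],
)

```text
time: 8.35
tool_pos: [0.5553, 0.1099, 0.1506]
eef_rot: [-180.0, -0.1, -23.0]
wrist_force: [2.2, -1.5, -1.5]
gripper_width: 0.0489
finger_force: 64.7
```

Emit:
step_arm(
  moves=[
    [0,0,0.2,0,0,0],
    [0,0,0,0,0,0],
  ],
)

```text
time: 8.52
tool_pos: [0.5552, 0.1099, 0.1485]
eef_rot: [-180.0, -0.1, -23.0]
wrist_force: [2.1, -1.4, -1.8]
gripper_width: 0.0496
finger_force: 64.7
```

Emit:
step_arm(
  moves=[
    [0.05,0,0.2,0,0,0],
    [0,0,0,0,0,0],
  ],
)

```text
time: 8.68
tool_pos: [0.5552, 0.1097, 0.1463]
eef_rot: [-180.0, -0.1, -23.0]
wrist_force: [1.6, -0.3, -3.2]
gripper_width: 0.0492
finger_force: 64.6
```

Emit:
step_arm(
  moves=[
    [0,0,0.2,0,0,0],
    [0,0,0,0,0,0],
  ],
)

```text
time: 8.85
tool_pos: [0.5553, 0.1096, 0.1444]
eef_rot: [-180.0, -0.1, -23.0]
wrist_force: [2.0, -0.3, -3.1]
gripper_width: 0.0489
finger_force: 64.6
```

Emit:
step_arm(
  moves=[
    [0,0,0.15,0,0,0],
    [0,0,0,0,0,0],
  ],
)

```text
time: 9.02
tool_pos: [0.5552, 0.1096, 0.143]
eef_rot: [180.0, -0.1, -23.0]
wrist_force: [2.2, -1.4, -3.6]
gripper_width: 0.0488
finger_force: 64.7
```

Emit:
step_arm(
  moves=[
    [0,0,0.1,0,0,0],
    [0,0,0,0,0,0],
  ],
)

```text
time: 9.18
tool_pos: [0.5552, 0.1097, 0.1423]
eef_rot: [-180.0, -0.1, -23.0]
wrist_force: [1.9, -0.4, 0.6]
gripper_width: 0.0489
finger_force: 65.1
```

Emit:
step_arm(
  moves=[
    [0,0,0.1,0,0,0],
    [0,0,0,0,0,0],
  ],
)

```text
time: 9.35
tool_pos: [0.5553, 0.1097, 0.1415]
eef_rot: [-180.0, -0.1, -23.0]
wrist_force: [1.4, 0.8, 0.7]
gripper_width: 0.0491
finger_force: 65.1
```

Emit:
step_arm(
  moves=[
    [0,0,0.05,0,0,0],
    [0,0,0,0,0,0],
  ],
)

```text
time: 9.52
tool_pos: [0.5554, 0.1097, 0.1414]
eef_rot: [-180.0, -0.1, -23.0]
wrist_force: [0.6, -0.4, 4.5]
gripper_width: 0.0491
finger_force: 65.6
```

Emit:
step_arm(
  moves=[
    [0,0,0.05,0,0,0],
    [0,0,0,0,0,0],
  ],
)

```text
time: 9.68
tool_pos: [0.5554, 0.1097, 0.1414]
eef_rot: [-180.0, -0.1, -23.0]
wrist_force: [-0.2, -0.5, 6.8]
gripper_width: 0.0488
finger_force: 66.0
```

Emit:
step_arm(
  moves=[
    [0,0,0.05,0,0,0],
    [0,0,0,0,0,0],
  ],
)

```text
time: 9.85
tool_pos: [0.5554, 0.1097, 0.1414]
eef_rot: [-180.0, -0.2, -23.0]
wrist_force: [-0.8, 0.0, 9.9]
gripper_width: 0.0491
finger_force: 66.3
```

```bash
python3 -c "
from h import *
a=snap('scene','s3')[170:320,185:335]
cv2.imwrite('pics/c4.png',cv2.resize(a,None,fx=4,fy=4,interpolation=cv2.INTER_CUBIC))
S=load('s3');a=np.radians(-23);xd=np.array([np.cos(a),np.sin(a),0]);yd=np.array([-xd[1],xd[0],0])
o=np.array([.5543,.1101,.1117])
print((proj(S,[o-.025*xd+.025*yd,o-.025*xd-.025*yd,o-.027*xd,o+.027*yd])-[185,170])*4)"
```

```text
[[191.78374247 356.74490789]
 [298.74933853 337.58602089]
 [246.13866951 350.03257765]
 [180.59155457 321.49787331]]
```

View pics/c4.png

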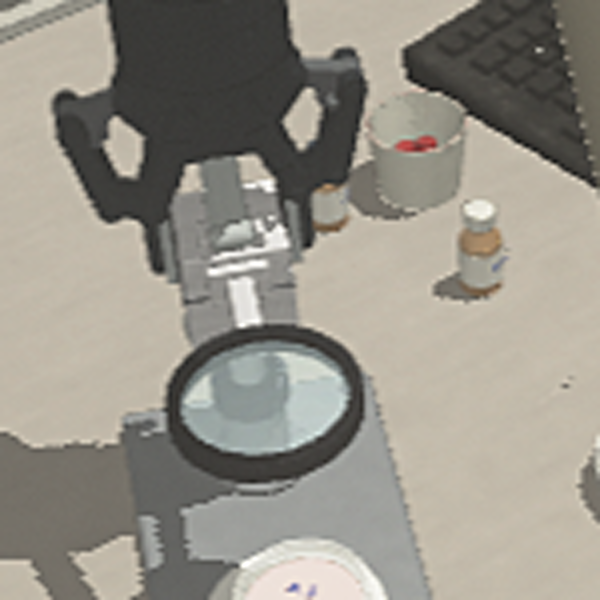

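The head looks seated on the collar: no gap at crop (190,335), and z stays fixed while the push rises. Now I'll ease off a little and open.

Emit:
step_arm(
  moves=[
    [0,0,-0.08,0,0,0],
    [0,0,0,0,0,0],
  ],
)

```text
time: 10.07
tool_pos: [0.5554, 0.1097, 0.1414]
eef_rot: [-180.0, -0.1, -23.0]
wrist_force: [0.6, -1.0, 6.8]
gripper_width: 0.049
finger_force: 65.6
```

Emit:
step_arm(
  moves=[
    [0,0,0,0,0,0],
    [0,0,0,0,0,0],
    [0,0,0,0,0,0],
    [0,0,0,0,0,0],
  ],
  claw=8.5,
)

```text
time: 10.4
tool_pos: [0.5546, 0.1096, 0.14]
eef_rot: [180.0, -0.0, -23.0]
wrist_force: [-0.2, -0.6, -0.2]
gripper_width: 0.085
finger_force: 0.0
```

Emit:
step_arm(
  moves=[
    [0,0,-1,0,0,0],
    [0,0,-2.5,0,0,0],
    [0,0,-2.5,0,0,0],
    [0,0,-2.5,0,0,0],
    [0,0,-1.5,0,0,0],
  ],
)

```text
time: 10.82
tool_pos: [0.5561, 0.1098, 0.2441]
eef_rot: [-179.9, -0.3, -23.0]
wrist_force: [0.6, -0.1, 1.1]
gripper_width: 0.0853
finger_force: 0.0
```

Emit:
step_arm(
  moves=[
    [0.8,0,0,0,0,0],
    [0.9,0,0,0,0,0],
    [0,0,0,0,0,0],
    [0,0,0,0,0,0],
    [0,0,0,0,0,0],
  ],
  claw=0,
)

```text
time: 11.23
tool_pos: [0.57, 0.1028, 0.2389]
eef_rot: [179.9, 0.1, -23.0]
wrist_force: [-0.5, -0.2, 0.0]
gripper_width: 0.0252
finger_force: 0.0
```

Emit:
step_arm(
  moves=[
    [0,0,0,0,0,0],
    [0,0,0,0,0,0],
    [0,0,0,0,0,0],
    [0,0,0,0,0,0],
  ],
)

```text
time: 11.57
tool_pos: [0.5706, 0.1031, 0.2405]
eef_rot: [180.0, -0.1, -23.0]
wrist_force: [0.3, -0.2, 0.6]
gripper_width: -0.0001
finger_force: 0.0
```

```bash
python3 -c "
from h import *
plan([0,0,0],-22.8,1)
snap('wrist','w4');a=snap('scene','s4')[150:300,185:335]
cv2.imwrite('pics/c5.png',np.hstack([cv2.resize(cv2.imread('pics/w4.png'),(440,330)),cv2.resize(a,(330,330))]))"
```

```text
at [0.5706 0.1031 0.2405] [ 1.7999e+02 -8.0000e-02 -2.2950e+01] F [ 0.3 -0.2  0.6] t 11.57
[-48.55, 31.74, 23.99, 0.0, -0.02, -0.03]
```

View pics/c5.png

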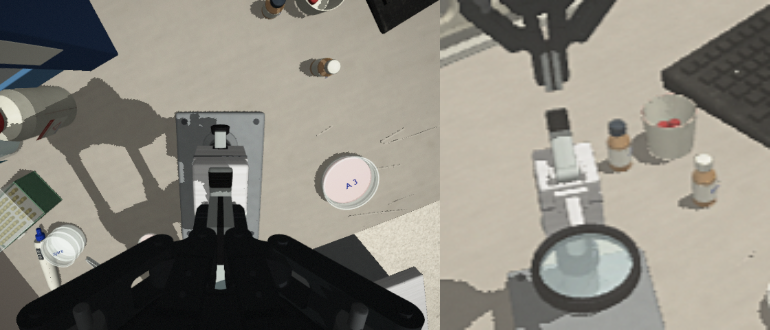

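c5 shows the head standing level on the post with its lever raised, and the closed fingers above and in line with it. Pressing now.

Emit:
step_arm(
  moves=[
    [0,0,1.5,0,0,0],
    [0,0,1.2,0,0,0],
    [0,0,0.4,0,0,0],
    [0,0,0,0,0,0],
  ],
)

```text
time: 12.0
tool_pos: [0.57, 0.103, 0.2086]
eef_rot: [179.9, 0.0, -23.0]
wrist_force: [-0.1, 0.1, 0.3]
gripper_width: 0.0001
finger_force: 0.0
```

Emit:
step_arm(
  moves=[
    [0,0,0.3,0,0,0],
    [0,0,0.3,0,0,0],
    [0,0,0,0,0,0],
  ],
)

```text
time: 12.25
tool_pos: [0.5709, 0.103, 0.2038]
eef_rot: [-180.0, -0.1, -23.0]
wrist_force: [-0.2, -0.5, -0.2]
gripper_width: 0.0
finger_force: 0.0
```

Emit:
step_arm(
  moves=[
    [0,0,0.2,0,0,0],
    [0,0,0.2,0,0,0],
    [0,0,0,0,0,0],
  ],
)

```text
time: 12.5
tool_pos: [0.5708, 0.103, 0.1996]
eef_rot: [-180.0, -0.1, -23.0]
wrist_force: [-0.2, 0.4, 0.2]
gripper_width: 0.0001
finger_force: 0.1
```

Emit:
step_arm(
  moves=[
    [0,0,0.2,0,0,0],
    [0,0,0.2,0,0,0],
    [0,0,0,0,0,0],
  ],
)

```text
time: 12.75
tool_pos: [0.571, 0.103, 0.1956]
eef_rot: [-180.0, -0.1, -23.0]
wrist_force: [0.0, -0.2, 0.5]
gripper_width: -0.0003
finger_force: 0.4
```

Emit:
step_arm(
  moves=[
    [0,0,0.2,0,0,0],
    [0,0,0.2,0,0,0],
    [0,0,0,0,0,0],
  ],
)

```text
time: 13.0
tool_pos: [0.5712, 0.1029, 0.1917]
eef_rot: [-180.0, -0.1, -23.0]
wrist_force: [0.2, 0.2, 2.0]
gripper_width: -0.0004
finger_force: 0.8
```

Emit:
step_arm(
  moves=[
    [0,0,0.2,0,0,0],
    [0,0,0.1,0,0,0],
    [0,0,0,0,0,0],
  ],
)

```text
time: 13.25
tool_pos: [0.5708, 0.103, 0.1885]
eef_rot: [180.0, -0.1, -23.0]
wrist_force: [1.0, 0.1, 3.1]
gripper_width: -0.0003
finger_force: 0.9
```

Emit:
step_arm(
  moves=[
    [0,0,0.2,0,0,0],
    [0,0,0.1,0,0,0],
    [0,0,0,0,0,0],
  ],
)

```text
time: 13.5
tool_pos: [0.57, 0.1031, 0.1849]
eef_rot: [180.0, 0.0, -23.0]
wrist_force: [-0.3, -0.8, 1.0]
gripper_width: -0.0002
finger_force: 0.3
```

Emit:
step_arm(
  moves=[
    [0,0,0.2,0,0,0],
    [0,0,0.1,0,0,0],
    [0,0,0,0,0,0],
  ],
)

```text
time: 13.75
tool_pos: [0.5701, 0.1031, 0.1819]
eef_rot: [180.0, 0.0, -23.0]
wrist_force: [-0.2, -0.1, -0.6]
gripper_width: 0.0003
finger_force: 0.0
```

Emit:
step_arm(
  moves=[
    [0,0,0.1,0,0,0],
    [0,0,0.1,0,0,0],
    [0,0,0,0,0,0],
  ],
)

```text
time: 14.0
tool_pos: [0.5706, 0.103, 0.1804]
eef_rot: [180.0, -0.1, -23.0]
wrist_force: [-0.8, -1.1, 0.3]
gripper_width: -0.0003
finger_force: 0.0
```

Emit:
step_arm(
  moves=[
    [0,0,0.15,0,0,0],
    [0,0,0.1,0,0,0],
    [0,0,0,0,0,0],
  ],
)

```text
time: 14.25
tool_pos: [0.5716, 0.1029, 0.1787]
eef_rot: [-180.0, -0.2, -23.0]
wrist_force: [1.2, -0.7, 1.4]
gripper_width: 0.0003
finger_force: 1.0
```

Emit:
step_arm(
  moves=[
    [0,0,0.1,0,0,0],
    [0,0,0,0,0,0],
  ],
)

```text
time: 14.42
tool_pos: [0.572, 0.1027, 0.1782]
eef_rot: [-180.0, -0.3, -23.0]
wrist_force: [1.5, -0.2, 3.6]
gripper_width: -0.0
finger_force: 2.1
```

Emit:
step_arm(
  moves=[
    [0,0,0.1,0,0,0],
    [0,0,0.1,0,0,0],
    [0,0,0,0,0,0],
  ],
)

```text
time: 14.67
tool_pos: [0.5722, 0.1027, 0.1778]
eef_rot: [-179.9, -0.3, -23.0]
wrist_force: [-0.3, -1.0, 12.4]
gripper_width: -0.0001
finger_force: 6.1
```

Emit:
step_arm(
  moves=[
    [0,0,-1,0,0,0],
    [0,0,-3,0,0,0],
    [0,0,-4,0,0,0],
    [2,0,-4,0,0,0],
    [4,0,-1,0,0,0],
  ],
)

```text
time: 15.08
tool_pos: [0.6234, 0.0824, 0.3106]
eef_rot: [-179.7, -0.5, -22.8]
wrist_force: [0.0, 0.1, 1.2]
gripper_width: 0.0003
finger_force: 0.0
```

Emit:
step_arm(
  moves=[
    [4,0,0,0,0,0],
    [4,0,0,0,0,0],
    [0,0,0,0,0,0],
    [0,0,0,0,0,0],
  ],
)

```text
time: 15.42
tool_pos: [0.6992, 0.048, 0.2998]
eef_rot: [179.9, 0.2, -23.1]
wrist_force: [-0.4, 0.5, -0.4]
gripper_width: 0.0006
finger_force: 0.0
```

```bash
python3 -c "
from h import *
a=snap('scene','s5')[150:300,185:335];b=snap('top','t5')[185:305,165:285]
cv2.imwrite('pics/c6.png',np.hstack([cv2.resize(a,(400,400)),cv2.resize(b,(400,400))]))"
```

```text
(no output)
```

View pics/c6.png

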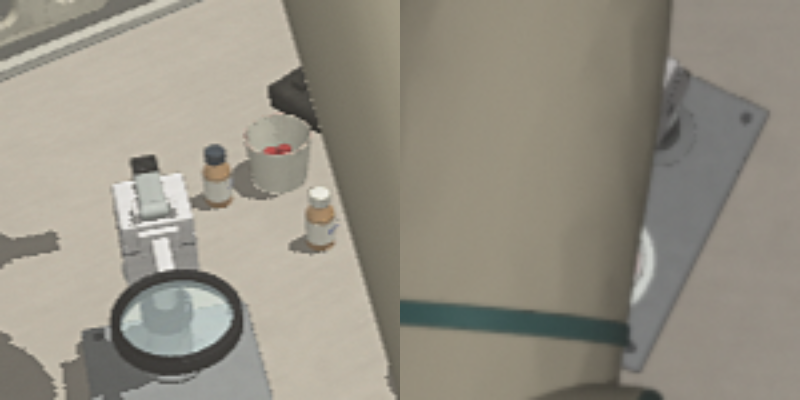

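The lever now lies flat along the block top and bottomed out at the expected height of 66 mm. The head is upright, and both bottles stand where they were.

```bash
python3 -c "
from h import *
print(ticket.hand_in())"
```

```text
the job is handed in; nothing more can be done
None
```

The magnifier head is seated home on the post with the lens over the dish, the lever is pressed down and locked, and the job is handed in at about 15.5 s; the most I pressed was about 15 N, and the vial and dish looked undisturbed, though the dish was partly hidden in the last pictures.

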